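Mount the copy light on its stand

ROBOT

A 6-joint arm with a two-finger parallel gripper is mounted at the origin on the work surface. World frame = base frame: x ahead of the robot, y to its left, z up, the work surface at z = 0. Lengths are in m, angles in rad, forces in N, time in s.
With the tool pointing down it reaches from about 0.375 to 0.9 m from the base axis. Payload 3.1 kg.
Tool frame: the origin (TCP) lies midway between the tips of the shut fingers; the grasp point (between the pads) lies 19 mm behind it; z points along the fingers, y is the line along which they close (so a half turn about z gives the same grasp; the last joint's range is limited). The gripper opens to 85 mm and grips with 20 to 120 N. Pads are 22 mm wide; open, the fingers measure 114 mm over their backs; the gripper's body (76 mm by 85 mm) begins 54 mm behind the grasp point. The pads swing forward as they close: fully open they stand 13 mm farther back than shut.
Start: joints at [1.127, 0.527, 1.433, -0, 1.181, -0.178], TCP at [0.164, 0.603, 0.231] pointing down, gripper open.
Joint ranges: [-3.08, 3.08], [-0.75, 2.2], [0.22, 2.44], [-1.43, 4.57], [0, 2.65], [-2.85, 2.85]. Speed limits (rad/s): [2.79, 2.79, 3.14, 3.14, 3.14, 3.14].

INTERFACE

Orientations are given as a unit quaternion [x, y, z, w].
In Python, from station import manip gives the robot as it stands. The module is installed in compiled form; this text tells all that it offers.
- The arm moves only by the tool apply_moves, never from a script. Its arguments are lists of equal length, an entry for each row: "claw": the gripper's target within -1 to 1 (fully open at 1, half-way at 0, shut at -1); "travel": the shift along the tool's x, y, z scaled (see below), a list of three; "turn": the turn, a rotation vector about the tool's x, y, z scaled (see below), a list of three. In form: {"claw": [claw, ...], "travel": [[dx, dy, dz], ...], "turn": [[rx, ry, rz], ...]}. A call has 1 to 5 rows; each row is the pose to reach, as a shift and turn from the pose commanded when the call began, along the tool's axes at that moment, turning the shorter way round; what a row does not reach only later rows make up. The controller multiplies each number of a shift by 800 mm and each number of a turn by 180 degrees. A row lasts 1/12 s, in which the tool goes at most 41.7 mm and 7.16 degrees, less where a joint would pass 70% of its speed; a pose out of reach is approached as far as the arm can. A call with a number of a shift or a turn outside -1 to 1 is refused whole. A call with a gripper value outside its range is refused whole. The fingers move at their own pace and stop on an object; "newtons" is the grip in N (left out, the last holds). Time passes only in rows, so rows that repeat a pose let the fingers close. It gives the time, the measured TCP pose, the force, the opening and the grip force at its end, in the units of the state.
- manip.sense(): the state, without advancing time (a new reading comes with each control period).
- manip.snapshot(name): name is "side" or "top" or "wrist"; returns a dict with "pixels" (400x640x3 uint8, red, green, blue), "depth" (400x640 float32, m along the optical axis (not along the pixel's ray), 0 where there is no reading), "intrinsics" (3x3 intrinsics, pixels), "k1" (the pictures are not rectified: a ray, as slopes to the right and down, at radius r is drawn at 1 + k1 r^2 times it, then the intrinsics apply), "R" (3x3) and "t" (3): a world point X has camera coordinates R X + t. Camera axes: x right, y down, z forward; pixel columns grow to the right and rows downward; lengths in m; the calibration is good to about 2 mm. A picture is of the moment at which its call begins.
- manip.sign_off(): hands the job in; it is judged then, once.
The state is a dict: "t": time; "q": joint angles; "qd": joint speeds; "tau": joint torques, N m; "tcp_pos": TCP position; "tool_rot": TCP orientation; "force": force on the tool from outside, world axes, zero at the start; "ft_torque": the same for the moment, N m; "finger_gap": opening from 0.0 (shut) to 1.0 (fully open); "gripper_force": force on a finger pad.
Only numpy, scipy, OpenCV 4.12 (cv2) and the standard library are available. Lean on these libraries where they do the work, as an engineer would, in place of code of your own. Each camera call takes 0.05 s, during which the arm holds its last target. There are 200 camera calls.

TASK

Take the small LED light out of its white charging dock and mount it in the empty brass socket of the light stand beside the drawing, with its white face towards the drawing. Start the steel spigot in the tight bore at a tilt, lower edge first, then straighten it until it runs freely without binding, slide it gently down until its collar rests on the socket, and let go. Feel your way in without forcing it, and leave the pen cup, the ink jar and the two loose markers where they are.

Things in the scene. Friction and masses are not known exactly. Their poses are not given: they have to be found in the camera images.
- light_mid (a point): Centre of a loose pocket LED light (190 to 310 g), a black box 34 (x) by 64 (y) by 74 mm (z, up): white diffuser on +x, fins on -x. Below the box a collar (32 mm wide, 6 mm thick), then a square-ended steel spigot, 16 mm wide, 38 mm long. It starts upright in the 22 mm hole of a fixed white dock, 80 by 90 by 46 mm, collar on the dock's top, box in line with the dock to 7 degrees.
- light_foot (a point): Centre of the spigot's lower end, on the light's z axis, 81 mm below the middle of the box (light_mid); same axes. The underside of the collar is 38 mm above it.
- light_face (a point): Middle of the light's white face: 17 mm from light_mid along the light's +x, 81 mm above light_foot.
- stand: Fixed stand: dark steel plate 130 (x) by 110 (y) by 8 mm, origin under its centre, +x towards the drawing. On it an empty upright brass socket, 38 mm wide, 17 mm bore with a 4 mm 45-degree countersink, flat rim 54 mm above the table, open down to the plate. Its foot is clamped in a slot along x: it stands at y = 0 but anywhere up to 12 mm behind or ahead of the middle; this is not measured.
- slot_mid (a point): Middle of the slot, 54 mm above the table (level with the socket's rim): the socket's axis lies within 12 mm of this point along the stand's x, with no offset along its y.
- drawing (a point): Centre of the drawing, on a fixed board 300 by 230 by 12 mm; the stand is beside it on the +y side (a second light, already mounted and fixed, stands on its other side).
- pen_cup: Loose white cup of pens, 78 mm wide, pens up to 155 mm high; origin at the centre of its underside. It and the dock swap places from time to time.
- ink_jar: Loose ink jar, 52 mm wide, 62 mm high, beyond the stand; origin at the centre of its underside.
- marker_blue: Loose blue marker, 138 by 16 by 13 mm, lying on the drawing; origin under its middle.
- marker_grey: Loose grey marker, 138 by 16 by 13 mm, lying on the desk to the left of the dock; origin under its middle.
Things that resemble listed ones, but are neither listed nor needed, are in the scene too. Leave any red look-alike of the part that bears light_mid alone.

How it is judged:
On the way:
1. the spigot's foot is lowered through the countersink, its edge in the bore, while the light is tilted by at least 8 degrees (angle between light_foot's own z axis and vertical above 0.14 rad and z of light_foot in the frame of stand below 0.0505 m and horizontal distance between light_foot and slot_mid below 0.022 m), for 0.2 s.
At the end, for the whole second after the job is handed in: The light stands upright (within 3 degrees) in the stand's socket, spigot home with its collar on the rim (within 2 mm), white face towards the drawing (within 20 degrees of the stand's x), and has been let go (z of light_foot in the frame of stand below 0.018 m and angle between light_foot's own z axis and vertical below 0.05 rad and horizontal distance between light_foot and slot_mid below 0.016 m and angle between the x axis of light_foot and the x axis of stand, either way round below 0.35 rad and x of light_face in the frame of stand above 0 m); the robot touches nothing.
It fails at once if the spigot binds hard in the bore while it slides down (foot between 9 and 35 mm below the rim): the light bears on the stand with more than 6 N (z of light_foot in the frame of stand between 0.019 and 0.045 m and contact force between light and stand above 6 N).
It fails at once if the light is pressed, struck or dropped on the stand with more than 20 N (contact force between light and stand above 20 N).
It fails at once if the pen cup, ink jar or a marker is moved by more than 15 mm (distance of any of pen_cup, ink_jar, marker_blue, marker_grey from where it was at the start of the episode above 0.015 m).
It also fails if it takes over 72 s, if anything falls off the work surface, if the arm or the gripper's body presses on something with over 40 N, if the wrist force passes 120 N, or if a joint passes its speed limit or range.

## Working session

There is one attempt and no reset: what is moved stays moved. The work goes in short steps, Python scripts to look and compute and a tool call to move; the robot and the scene stay as the last step left them, time stands still between calls to the robot, and variables do not carry over. Pictures are saved under pics/ and viewed, at most 10 in all, crops included, and the job is handed in when it is done.

Besides the shell and the picture viewer there is one more tool, called after ">>>" as name(argument=value, ...) on one line, values as JSON. apply_moves: Moves the arm, as the interface text tells. Shifts and turns lie within -1 to 1; 1 stands for 800 mm of shift or 180 degrees of turn. Its arguments: {"type":"object","properties":{"claw":{"type":"array","items":{"type":"number"}},"travel":{"type":"array","items":{"type":"array","items":{"type":"number"}}},"turn":{"type":"array","items":{"type":"array","items":{"type":"number"}}},"newtons":{"type":"number"}},"required":["claw","travel","turn"]}

```bash
mkdir -p pics; cat > h.py <<'E'
import numpy as np, cv2, pickle
from station import manip
from scipy.spatial.transform import Rotation as Ro
def snap(n):
    s=manip.snapshot(n); pickle.dump(s,open(n+'.pkl','wb')); return s
def load(n): return pickle.load(open(n+'.pkl','rb'))
def save(s,f,crop=None,scale=1):
    im=s['pixels'][:,:,::-1]
    if crop: im=im[crop[1]:crop[3],crop[0]:crop[2]]
    cv2.imwrite('pics/'+f,cv2.resize(im,None,fx=scale,fy=scale,interpolation=cv2.INTER_CUBIC))
def slopes(s,uv):
    K=np.array(s['intrinsics']);d=(np.atleast_2d(uv)-K[:2,2])/[K[0,0],K[1,1]]
    u=d.copy()
    for _ in range(20): u=d/(1+s['k1']*(u**2).sum(1,keepdims=True))
    return u
def plane(s,uv,z):
    R,t=np.array(s['R']),np.array(s['t']);u=slopes(s,uv)
    d=np.c_[u,np.ones(len(u))]@R; c=-R.T@t
    return c+d*((z-c[2])/d[:,2])[:,None]
def cloud(s):
    v,u=np.mgrid[:400,:640]; uv=np.c_[u.ravel(),v.ravel()].astype(float)
    D=s['depth'].ravel().astype(float); P=(np.c_[slopes(s,uv),np.ones(len(uv))]*D[:,None]-np.array(s['t']))@np.array(s['R'])
    P[D==0]=np.nan; return P.reshape(400,640,3)
def proj(s,X):
    c=np.atleast_2d(X)@np.array(s['R']).T+np.array(s['t']);u=c[:,:2]/c[:,2:]
    K=np.array(s['intrinsics']);u=u*(1+s['k1']*(u**2).sum(1,keepdims=True)); return u*[K[0,0],K[1,1]]+K[:2,2]
E
python3 - <<'E'
from h import *
a=snap('top');b=snap('side')
save(a,'top.png');save(b,'side.png')
for s in(a,b): print(s['intrinsics'],s['k1'],-np.array(s['R']).T@s['t'])
print(manip.sense())
E
```

```text
[[385.81204967   0.         319.57764235]
 [  0.         385.81204967 200.63480269]
 [  0.           0.           1.        ]] -0.07872514574925531 [0.44195409 0.15998421 0.79878669]
[[421.11605941   0.         323.89638078]
 [  0.         421.11605941 200.92711845]
 [  0.           0.           1.        ]] -0.0581953309390663 [0.46217408 0.95192571 0.66453135]
{'t': 0.1, 'q': array([ 1.12750106e+00,  5.28397069e-01,  1.43380208e+00,  7.54003806e-07,
        1.18144932e+00, -1.78510401e-01]), 'qd': array([-0.00268537, -0.00171781, -0.00159538,  0.0003823 ,  0.00060957,
       -0.00063108]), 'tau': array([-1.45358490e-04, -4.43303418e+01, -1.78584981e+01, -2.28305253e-04,
        3.88798333e-03, -1.96461923e-05]), 'tcp_pos': array([0.16324777, 0.60260617, 0.23040796]), 'tool_rot': array([ 1.32006086e-01,  9.91248373e-01, -9.78519772e-04, -3.14787363e-04]), 'force': array([ 1.02271322, -0.28028325,  0.16290345]), 'ft_torque': array([-0.04524795, -0.03262705,  0.05246256]), 'gripper_force': 0.0, 'finger_gap': 0.9990555654463136}
```

View pics/top.png

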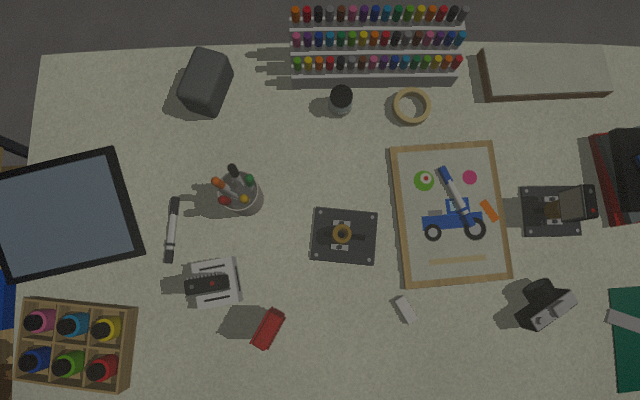

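View pics/side.png

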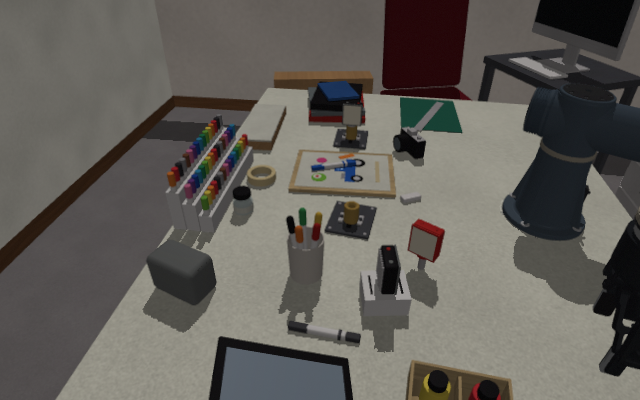

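The top view shows the dock at (215,282) with the black light at (207,284). The red look-alike is at (268,328), the stand's socket at (342,234), the mounted second light at (570,205), and the black camera at (545,303) is another dark object. I choose the black light in the white dock. It's also in the side view at (390,270), with the red one at (425,240).

```bash
python3 - <<'E'
from h import *
a=load('top');b=load('side')
P=cloud(a);px=a['pixels'].astype(int)
def rect(m,name):
    q=P[m][:,:2]; r=cv2.minAreaRect((q*1000).astype(np.float32)); print(name,m.sum(),'z',np.nanmedian(P[m][:,2]).round(4),r)
win=np.zeros((400,640),bool);win[245:320,165:250]=1
z=P[:,:,2]
rect(win&(z>.112)&(z<.14),'lighttop')
rect(win&(z>.04)&(z<.052)&(px.min(2)>90),'docktop')
win[:]=0;win[195:275,300:390]=1
rect(win&(z>.004)&(z<.014)&(px.max(2)<90),'plate')
rect(win&(z>.049)&(z<.06),'rim')
# brass by colour
m=win&(px[:,:,0]-px[:,:,2]>40); v,u=np.nonzero(m); print('brass px',m.sum(),u.mean(),v.mean(),u.min(),u.max(),v.min(),v.max(), plane(a,[[u.mean(),v.mean()]],.054))
m=win&(px.max(2)<100)
c=max(cv2.findContours(m.astype(np.uint8),0,2)[0],key=cv2.contourArea); r=cv2.boxPoints(cv2.minAreaRect(c)); W=plane(a,r,.008); print('plate px',r,W.round(4),'centre',W.mean(0),np.linalg.norm(np.diff(W,axis=0),axis=1))
Q=cloud(b);win[:]=0;win[235:300,370:405]=1
m=win&(Q[:,:,2]>.06)&(b['pixels'].max(2)<90); q=Q[m];print('side light',m.sum(),np.nanmin(q,0),np.nanmax(q,0),np.nanmedian(q,0))
i1=cv2.resize(a['pixels'][240:320,160:260],(600,480)[:2],interpolation=2); i2=cv2.resize(a['pixels'][190:280,295:395],(400,360))
cv2.imwrite('pics/c1.png',i1[:,:,::-1])
i3=cv2.resize(b['pixels'][190:320,340:460],(480,520),interpolation=2);cv2.imwrite('pics/c2.png',i3[:,:,::-1])
E
```

```text
lighttop 714 z 0.1246 ((415.57025146484375, 354.6910400390625), (34.84225082397461, 63.94105529785156), 9.114855766296387)
docktop 1121 z 0.0449 ((415.308349609375, 353.0272216796875), (91.20852661132812, 81.24188232421875), 9.030552864074707)
plate 2838 z 0.0069 ((502.6632995605469, 98.16007995605469), (131.09109497070312, 110.3049087524414), 82.84945678710938)
rim 235 z 0.0524 ((504.0260925292969, 105.96708679199219), (37.112586975097656, 35.02684020996094), 88.2524185180664)
brass px 177 341.0621468926554 233.14689265536722 333 351 224 242 [[0.50356002 0.10701126 0.054     ]]
plate px [[307.15845 259.41583]
 [312.53467 205.65346]
 [378.77228 212.27722]
 [373.39606 266.0396 ]] [[0.4559 0.1746 0.008 ]
 [0.5661 0.1608 0.008 ]
 [0.5484 0.0237 0.008 ]
 [0.4385 0.0405 0.008 ]] centre [0.50223255 0.09987347 0.008     ] [0.11099601 0.13823596 0.11115942]
side light 940 [0.39320951 0.32661228 0.06004824] [0.43402788 0.39084524 0.12978873] [0.41434916 0.38341849 0.11509101]
```

View pics/c1.png

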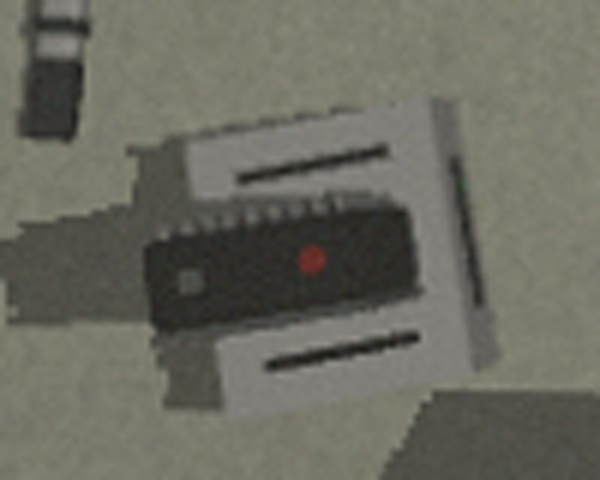

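View pics/c2.png

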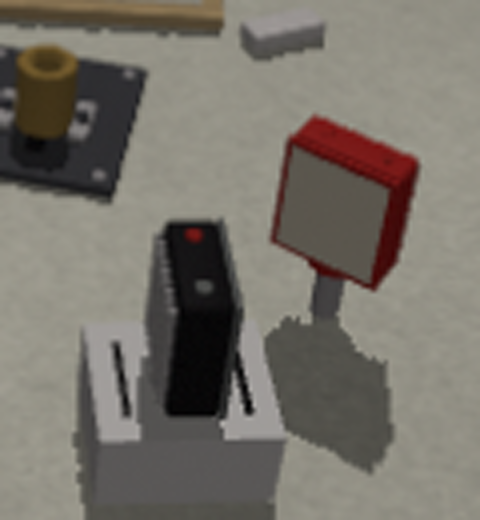

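The crop shows fins on the upper (+x) side, so the white face points to world −x. It also shows a black body with a red button at (312,260), standing in the white dock. The side crop confirms this. The red one at (345,200) is the look-alike, so I leave it alone.

```bash
cat >> h.py <<'E'
def pose(yh,tilt=None):
    "tool down, tool y at world heading yh deg; tilt=world rotvec deg"
    y=np.array([np.cos(np.radians(yh)),np.sin(np.radians(yh)),0]);z=np.array([0,0,-1.]);R=Ro.from_matrix(np.c_[np.cross(y,z),y,z])
    return Ro.from_rotvec(np.radians(tilt))*R if tilt is not None else R
def go(p,R,s=None):
    s=s or manip.sense();R0=Ro.from_quat(s['tool_rot'])
    tr=R0.inv().apply(np.array(p)-s['tcp_pos']);rv=(R0.inv()*R).as_rotvec()
    print('travel',(tr/.8).round(5),'turn',(rv/np.pi).round(5),'mm',np.linalg.norm(tr)*1e3,'deg',np.degrees(np.linalg.norm(rv)))
E
python3 - <<'E'
from h import *
go([.4155,.354,.20],pose(9.1))
E
```

```text
travel [-0.38567 -0.21733  0.03831] turn [-6.4000e-04  2.7000e-04  3.6516e-01] mm 355.47273106410097 deg 65.72902209463409
```

>>> apply_moves(claw=[1, 1, 1, 1, 1], travel=[[-0.3857, -0.2173, 0.038], [-0.3857, -0.2173, 0.038], [-0.3857, -0.2173, 0.038], [-0.3857, -0.2173, 0.038], [-0.3857, -0.2173, 0.038]], turn=[[0, 0, 0.365], [0, 0, 0.365], [0, 0, 0.365], [0, 0, 0.365], [0, 0, 0.365]], newtons=60)

```text
t: 0.52
tcp_pos: [0.312, 0.4559, 0.213]
tool_rot: [0.433, 0.901, -0.0, -0.0]
force: [0.1, 1.0, 0.2]
finger_gap: 1.0
gripper_force: 0.0
```

```bash
python3 - <<'E'
from h import *
go([.4155,.354,.20],pose(9.1))
E
```

```text
travel [-0.18032  0.02124  0.01625] turn [-2.3000e-04  1.0000e-04  1.6451e-01] mm 145.837743775223 deg 29.61154467764776
```

>>> apply_moves(claw=[1, 1, 1, 1, 1], travel=[[-0.18, 0.021, 0.016], [-0.18, 0.021, 0.016], [-0.18, 0.021, 0.016], [-0.18, 0.021, 0.016], [-0.18, 0.021, 0.016]], turn=[[0, 0, 0.1645], [0, 0, 0.1645], [0, 0, 0.1645], [0, 0, 0.1645], [0, 0, 0.1645]])

```text
t: 0.93
tcp_pos: [0.4185, 0.353, 0.1999]
tool_rot: [0.65, 0.76, -0.0, 0.001]
force: [0.1, -0.1, -0.4]
finger_gap: 1.001
gripper_force: 0.0
```

```bash
python3 - <<'E'
from h import *
a=snap('wrist');save(a,'w1.png')
print(manip.sense()['qd'])
s=manip.sense();print(s['tcp_pos'],s['force'],Ro.from_quat(s['tool_rot']).as_matrix().round(4).tolist())
P=cloud(a);m=(P[:,:,2]>.115)&(P[:,:,2]<.14)&(np.hypot(P[:,:,0]-.415,P[:,:,1]-.354)<.06)&(a['pixels'].max(2)<110)
print(m.sum(),np.nanmedian(P[m],0),cv2.minAreaRect((P[m][:,:2]*1000).astype(np.float32)))
go([.4155,.354,.07],pose(9.1))
E
```

```text
[ 0.05894887 -0.00948034  0.01385466  0.01947479  0.01245108 -0.06187272]
[0.41655729 0.35449295 0.2001025 ] [ 0.27019181  0.21552918 -0.62751245] [[-0.1583, 0.9874, -0.001], [0.9874, 0.1583, -0.0005], [-0.0003, -0.001, -1.0]]
4496 [0.41414126 0.35986149 0.12674026] ((415.8155517578125, 356.9649658203125), (33.91878890991211, 64.03176879882812), 7.942818641662598)
travel [-0.00035 -0.00123  0.16263] turn [-3.3e-04  9.0e-05  3.0e-05] mm 130.10773051782508 deg 0.0617690452822548
```

View pics/w1.png

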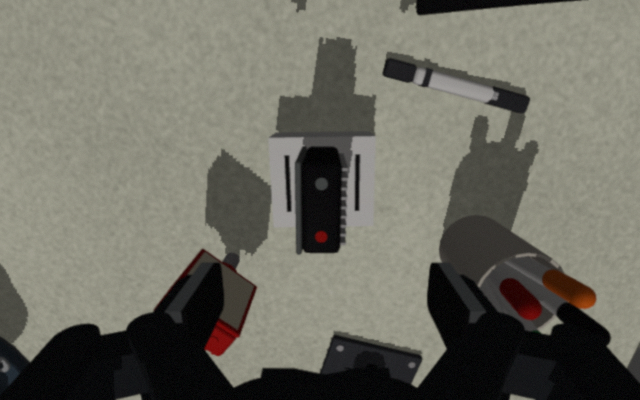

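The wrist view shows the light at (320,195) in the dock, lined up between the fingers with its fins on the right. The red look-alike is at (215,300) and the pen cup at (520,270), so I check their clearance before going down.

```bash
python3 - <<'E'
from h import *
a=load('top');b=load('side');s=manip.sense()
c=np.array([.4157,.356]);h=np.radians(8.3);ey=np.array([np.cos(h),np.sin(h)]);ex=np.array([np.sin(h),-np.cos(h)])
for n,v in(('top',a),('side',b)):
    P=cloud(v).reshape(-1,3);P=P[np.isfinite(P).all(1)&(P[:,2]>.055)]
    d=P[:,:2]-c;y=d@ey;x=d@ex
    for nm,m in(('fingers zone',(abs(x)<.02)&(abs(y)>.03)&(abs(y)<.08)),('body',(P[:,2]>.11)&(abs(x)<.07)&(abs(y)<.07)&~((abs(y)<.025)&(abs(x)<.04)))):
        print(n,nm,m.sum(), (x[m].min(),x[m].max(),y[m].min(),y[m].max(),P[m,2].max()) if m.any() else '')
go([.4157,.356,.07],pose(8.3))
E
```

```text
top fingers zone 0 
top body 0 
side fingers zone 0 
side body 0 
travel [ 0.00208 -0.00059  0.16263] turn [-0.00033  0.0001   0.00448] mm 130.1140531100301 deg 0.8082772921703882
```

>>> apply_moves(claw=[1, 1, 1, 1, 1], travel=[[0.002, -0.0006, 0.04], [0.002, -0.0006, 0.08], [0.002, -0.0006, 0.12], [0.002, -0.0006, 0.15], [0.002, -0.0006, 0.1625]], turn=[[0, 0, 0.0045], [0, 0, 0.0045], [0, 0, 0.0045], [0, 0, 0.0045], [0, 0, 0.0045]])

```text
t: 1.4
tcp_pos: [0.4111, 0.3575, 0.0675]
tool_rot: [0.651, 0.759, -0.003, -0.001]
force: [-0.7, -0.6, 0.1]
finger_gap: 1.001
gripper_force: 0.0
```

>>> apply_moves(claw=[0.3, 0, -0.2, -0.5, -1], travel=[[0, 0, 0], [0, 0, 0], [0, 0, 0], [0, 0, 0], [0, 0, 0]], turn=[[0, 0, 0], [0, 0, 0], [0, 0, 0], [0, 0, 0], [0, 0, 0]], newtons=60)

```text
t: 1.82
tcp_pos: [0.4154, 0.3586, 0.0725]
tool_rot: [0.652, 0.758, 0.002, 0.001]
force: [-0.9, 0.8, 4.9]
finger_gap: 0.39
gripper_force: 58.5
```

>>> apply_moves(claw=[-1, -1, -1, -1, -1], travel=[[0, 0, 0], [0, 0, 0], [0, 0, 0], [0, 0, 0], [0, 0, 0]], turn=[[0, 0, 0], [0, 0, 0], [0, 0, 0], [0, 0, 0], [0, 0, 0]])

```text
t: 2.23
tcp_pos: [0.4153, 0.3586, 0.0725]
tool_rot: [0.652, 0.758, 0.002, 0.0]
force: [-1.0, 0.9, 7.1]
finger_gap: 0.39
gripper_force: 58.7
```

>>> apply_moves(claw=[-1, -1, -1, -1, -1], travel=[[0, 0, -0.02], [0, 0, -0.05], [0, 0, -0.09], [0, 0, -0.125], [0, 0, -0.125]], turn=[[0, 0, 0], [0, 0, 0], [0, 0, 0], [0, 0, 0], [0, 0, 0]])

```text
t: 2.65
tcp_pos: [0.4176, 0.3596, 0.1764]
tool_rot: [0.652, 0.758, 0.006, 0.002]
force: [1.6, 0.8, -1.1]
finger_gap: 0.391
gripper_force: 58.7
```

```bash
python3 - <<'E'
from h import *
s=manip.sense();print(s['tcp_pos'],s['force'],s['finger_gap'])
b=snap('side');save(b,'s2.png',(330,130,490,260),4)
a=load('top');px=a['pixels'].astype(int)
# brass ring in top view: hull of rim pixels (z near .054)
P=cloud(a)
# stand axis
rect=lambda m:cv2.minAreaRect((P[m][:,:2]*1000).astype(np.float32))
s=manip.sense();print(s['tcp_pos'],s['force'],Ro.from_quat(s['tool_rot']).as_matrix().round(4).tolist())
c=np.array([.503,.106]);x=np.array([-.124,-.992])
go([*(c-.0*x),.25],pose(82.85),s)
E
```

```text
[0.41757473 0.35957976 0.17635851] [ 1.55001619  0.7798529  -1.11917963] 0.39076350962287015
[0.41634953 0.35879609 0.17402525] [ 0.68235091 -0.41885981 -2.20250196] [[-0.1495, 0.9887, 0.007], [0.9888, 0.1495, 0.0038], [0.0028, 0.0075, -1.0]]
travel [-0.32838  0.06055 -0.09543] turn [ 0.0026   0.00079 -0.4125 ] mm 277.8242782431582 deg 74.2513777248333
```

View pics/s2.png

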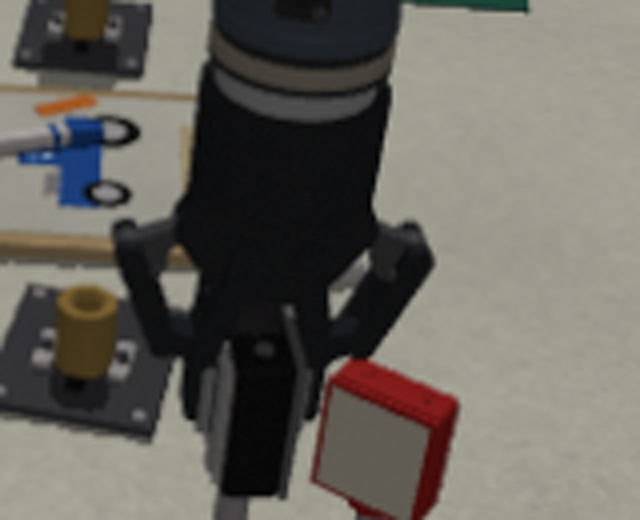

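The light is held straight between the fingers at (262,410) in the crop. The red one at (385,440) is untouched. Now I carry it over the stand.

>>> apply_moves(claw=[-1, -1, -1, -1, -1], travel=[[-0.02, 0, -0.03], [-0.05, 0.01, -0.06], [-0.09, 0.016, -0.08], [-0.13, 0.024, -0.095], [-0.17, 0.031, -0.095]], turn=[[0.002, 0.0008, -0.035], [0.002, 0.0008, -0.07], [0.002, 0.0008, -0.105], [0.002, 0.0008, -0.14], [0.002, 0.0008, -0.175]])

```text
t: 3.12
tcp_pos: [0.4602, 0.226, 0.2481]
tool_rot: [0.419, 0.908, -0.001, -0.002]
force: [0.8, 0.7, -2.4]
finger_gap: 0.389
gripper_force: 58.7
```

```bash
python3 - <<'E'
from h import *
go([.503,.106,.25],pose(82.85))
E
```

```text
travel [-0.14883 -0.05671 -0.00262] turn [-0.00042 -0.00104 -0.23546] mm 127.43596792939537 deg 42.38315636832094
```

>>> apply_moves(claw=[-1, -1, -1, -1, -1], travel=[[-0.03, -0.011, 0], [-0.06, -0.022, 0], [-0.09, -0.034, 0], [-0.12, -0.046, 0], [-0.149, -0.0567, -0.002]], turn=[[0, 0, -0.036], [0, 0, -0.072], [0, 0, -0.108], [0, 0, -0.145], [0, -0.001, -0.18]])

```text
t: 3.53
tcp_pos: [0.5002, 0.105, 0.2463]
tool_rot: [0.15, 0.989, -0.002, -0.004]
force: [-0.1, 0.5, -1.7]
finger_gap: 0.387
gripper_force: 58.7
```

>>> apply_moves(claw=[-1, -1, -1, -1, -1], travel=[[0, 0, 0], [0, 0, 0], [0, 0, 0], [0, 0, 0], [0, 0, 0]], turn=[[0, 0, -0.02], [0, 0, -0.04], [0, 0, -0.055], [0, 0, -0.055], [0, 0, -0.055]])

```text
t: 3.95
tcp_pos: [0.5004, 0.1064, 0.2469]
tool_rot: [0.067, 0.998, -0.001, -0.003]
force: [0.4, 0.2, -2.0]
finger_gap: 0.393
gripper_force: 58.7
```

```bash
python3 - <<'E'
from h import *
t=snap('top')
for i in range(6):
    s=manip.sense();print(s['tcp_pos'],s['force'].round(2))
    w=snap('wrist') if i==0 else (snap('side') if i==1 else snap('top'))
b=load('side');w=load('wrist')
i1=cv2.resize(w['pixels'][100:400],(640,300)); i2=cv2.resize(b['pixels'][120:260,280:420],(300,300),interpolation=2)
i2=cv2.resize(i2,(300,300))
cv2.imwrite('pics/ws.png',np.hstack([cv2.resize(i1,(498,300)),i2])[:,:,::-1])
print(Ro.from_quat(s['tool_rot']).as_matrix().round(4).tolist())
go([.503,.106,.25],pose(82.85))
E
```

```text
[0.50056958 0.10657314 0.24712667] [ 0.43 -0.42 -1.39]
[0.5007398  0.10663752 0.24735771] [-0.86 -0.1  -0.98]
[0.50092017 0.10668695 0.24755216] [ 0.23 -0.11 -1.12]
[0.50105261 0.10672505 0.24771614] [-0.65 -0.13 -1.12]
[0.50112654 0.10671973 0.24783028] [-0.54 -0.42 -2.36]
[0.50121141 0.10671552 0.24794066] [-0.33 -0.18 -1.62]
[[-0.9912, 0.1323, -0.0043], [0.1323, 0.9912, -0.002], [0.004, -0.0026, -1.0]]
travel [-0.00225 -0.0006  -0.00248] turn [-0.00081 -0.00122 -0.0025 ] mm 2.7221691767086402 deg 0.521159369206529
```

View pics/ws.png

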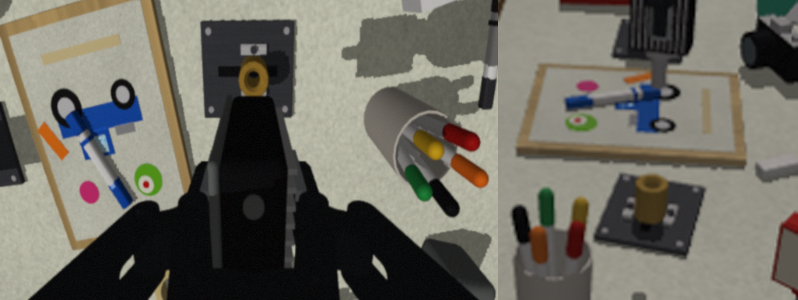

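The wrist half shows the light's white edge at (213,190), on the drawing side, and the brass socket at (253,77) in clear view. The side half shows the spigot hanging at (657,70) and the socket at (651,190). Next I measure the socket axis.

```bash
cat > m.py <<'E'
from h import *
def socket(n,s):
    P=cloud(s);px=s['pixels'].astype(int);near=np.hypot(P[:,:,0]-.503,P[:,:,1]-.103)<.045
    br=(px[:,:,0]-px[:,:,2]>25)&(px[:,:,0]>1.35*px[:,:,2])
    m=near&br&(P[:,:,2]>.046)&(P[:,:,2]<.062)
    z0=np.nanpercentile(P[m][:,2],80) if m.any() else np.nan
    r=m&(abs(P[:,:,2]-z0)<.002)
    v,u=np.nonzero(r);print(n,'rim px',r.sum(),'z',z0.round(4),end=' ')
    if r.sum()<20: print();return
    hull=cv2.convexHull(np.c_[u,v].astype(np.int32)); W=plane(s,np.c_[u,v].astype(float),.054)[:,:2]
    c,rad=cv2.minEnclosingCircle((W*1000).astype(np.float32)); print('circle',np.round(c,1),round(rad,1),'mean',W.mean(0).round(4))
    # bore: dark pixels inside
    f=np.zeros((400,640),np.uint8);cv2.fillConvexPoly(f,hull,1)
    d=(f>0)&(px.max(2)<np.percentile(px[r].max(1),50)*.55); v,u=np.nonzero(d)
    if len(u)>5: 
        W=plane(s,np.c_[u,v].astype(float),.05)[:,:2];print('   bore n',len(u),'px',u.mean(),v.mean(),'mean',W.mean(0).round(4),'ext',np.ptp(W,axis=0).round(4))
def plate(n,s):
    P=cloud(s);px=s['pixels'];m=(np.hypot(P[:,:,0]-.503,P[:,:,1]-.1)<.095)&(P[:,:,2]>.003)&(P[:,:,2]<.013)&(px.max(2)<95)
    W=P[m][:,:2];print(n,'plate',m.sum(),cv2.minAreaRect((W*1000).astype(np.float32)))
E
python3 - <<'E'
from m import *
for n in('wrist','side'):
    s=load(n);socket(n,s);plate(n,s)
E
cp top.pkl topnow.pkl
```

```text
wrist rim px 707 z 0.0554 circle [504.  107.3] 18.8 mean [0.5032 0.1074]
   bore n 226 px 325.69026548672565 178.0132743362832 mean [0.5034 0.1072] ext [0.0286 0.0278]
wrist plate 7977 ((502.7130126953125, 99.17318725585938), (130.0148468017578, 109.55206298828125), 82.52073669433594)
side rim px 68 z 0.0558 circle [503.4 106.6] 18.9 mean [0.5037 0.107 ]
side plate 997 ((501.5037841796875, 101.70655822753906), (134.35812377929688, 107.58482360839844), 82.59354400634766)
```

```bash
python3 - <<'E'
from h import *
s=load('side');P=cloud(s);tcp=np.array([.5009,.1067,.2475])
n=np.hypot(P[:,:,0]-tcp[0],P[:,:,1]-tcp[1])<.05
for z0 in np.arange(.178,.30,.006):
    m=n&(P[:,:,2]>z0)&(P[:,:,2]<=z0+.006)
    if m.sum(): q=P[m];print(z0.round(3),m.sum(),'x',q[:,0].min().round(4),q[:,0].max().round(4),'med',np.median(q,0).round(4))
m=n&(P[:,:,2]>.17)&(P[:,:,2]<.212)
v,u=np.nonzero(m);
for r in np.unique(v): 
    k=u[v==r];print(r,k.min(),k.max(),end='; ')
print(proj(s,[tcp[0],tcp[1],.185]),proj(s,[tcp[0],tcp[1],.205]), -np.array(s['R']).T@s['t'])
im=cv2.resize(s['pixels'][120:185,330:400],(700,600),interpolation=cv2.INTER_CUBIC)
cv2.imwrite('pics/sp.png',im[:,:,::-1])
E
```

```text
0.184 16 x 0.4959 0.5097 med [0.5025 0.1129 0.1878]
0.19 15 x 0.4963 0.5099 med [0.5029 0.1116 0.1928]
0.196 18 x 0.4966 0.5105 med [0.5032 0.1126 0.1995]
0.202 16 x 0.4968 0.511 med [0.5035 0.1118 0.205 ]
0.208 18 x 0.4951 0.5109 med [0.5026 0.1126 0.2113]
0.214 10 x 0.4955 0.5088 med [0.5018 0.1127 0.2161]
0.22 19 x 0.4889 0.5183 med [0.5039 0.1194 0.2234]
0.226 44 x 0.4699 0.5336 med [0.5008 0.1201 0.2292]
0.232 66 x 0.4701 0.5339 med [0.5034 0.1211 0.2345]
0.238 72 x 0.4704 0.5343 med [0.5026 0.1217 0.2408]
0.244 61 x 0.4692 0.5345 med [0.4917 0.1227 0.2478]
0.25 64 x 0.4694 0.5345 med [0.497  0.1229 0.253 ]
0.256 79 x 0.4697 0.5349 med [0.5002 0.1237 0.2592]
0.262 80 x 0.4702 0.5352 med [0.5005 0.1231 0.2651]
0.268 76 x 0.4705 0.5352 med [0.5019 0.1235 0.2712]
0.274 79 x 0.4693 0.5356 med [0.5013 0.1238 0.2769]
0.28 69 x 0.4695 0.5357 med [0.4972 0.1229 0.2831]
0.286 52 x 0.4698 0.5361 med [0.4901 0.121  0.289 ]
0.292 68 x 0.4703 0.5361 med [0.4919 0.1227 0.2956]
0.298 125 x 0.4707 0.5341 med [0.492  0.1155 0.3006]
149 351 358; 150 351 358; 151 351 357; 152 351 357; 153 351 357; 154 351 357; 155 351 357; 156 351 357; 157 351 357; 158 351 357; 159 351 357; 160 352 356; [[354.89783314 158.8471888 ]] [[355.36773007 151.15513328]] [0.46217408 0.95192571 0.66453135]
```

View pics/sp.png

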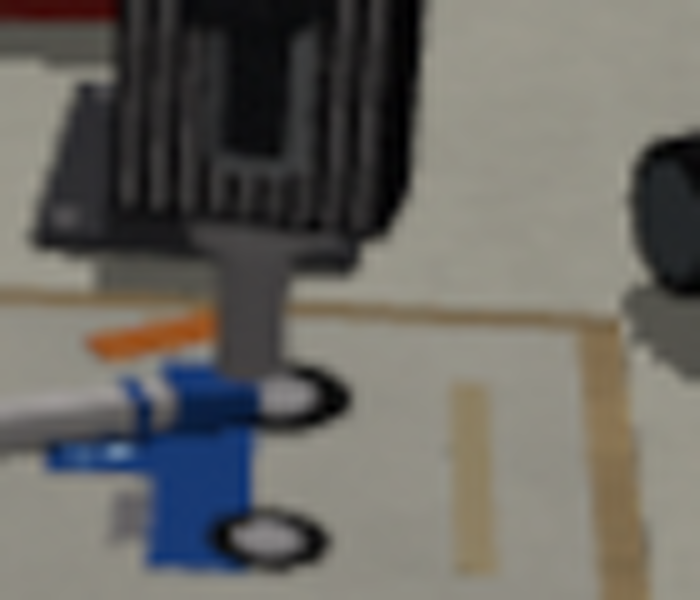

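The crop shows the steel spigot hanging straight at columns (220–285), with its end at about row 375. That puts the foot roughly 2 mm from the TCP line along tool −x. Now I tilt it and hover above the rim.

```bash
cat >> h.py <<'E'
S=np.array([.5037,.1070]); d=np.array([-.127,-.992]); f=np.array([-.0019,0,.0645])
def foot(s=None):
    s=s or manip.sense();R=Ro.from_quat(s['tool_rot']);p=s['tcp_pos']+R.apply(f);ax=-R.as_matrix()[:,2]
    o=p[:2]-S;e=np.array([-d[1],d[0]])
    print('t',s['t'],'foot along d,e mm',(o@d*1e3).round(2),(o@e*1e3).round(2),'z',p[2].round(4),'tilt deg',np.degrees(np.arccos(ax[2])).round(2),'d,e',np.degrees([ax[:2]@d,ax[:2]@e]).round(2),'F',s['force'].round(1),'T',s['ft_torque'].round(2)); return p
def goF(fd,fe,z,tilt,s=None):
    e=np.array([-d[1],d[0]]);F=np.r_[S+d*fd/1e3+e*fe/1e3,z];R=pose(82.6,tilt*np.array([-d[1],d[0],0]))
    foot(s);go(F-R.apply(f),R,s)
E
python3 - <<'E'
from h import *
goF(-.7,0,.075,11)
E
```

```text
t 4.3 foot along d,e mm 0.77 -0.72 z 0.1835 tilt deg 0.26 d,e [-0.15  0.22] F [ 0.4  0.3 -1.9] T [-0.02 -0.01 -0.06]
travel [-0.00119 -0.01341  0.13717] turn [-0.06193 -0.00099 -0.00122] mm 110.25969312054734 deg 11.150476055254323
```

>>> apply_moves(claw=[-1, -1, -1, -1, -1], travel=[[-0.0002, -0.0027, 0.03], [-0.0005, -0.0054, 0.06], [-0.0008, -0.0081, 0.09], [-0.001, -0.0108, 0.115], [-0.0012, -0.0134, 0.137]], turn=[[-0.0124, 0, 0], [-0.0248, 0, 0], [-0.0372, 0, 0], [-0.05, -0.001, -0.001], [-0.062, -0.001, -0.001]])

```text
t: 4.72
tcp_pos: [0.5002, 0.0955, 0.1375]
tool_rot: [0.064, 0.993, 0.096, 0.006]
force: [0.1, -0.4, -1.8]
finger_gap: 0.39
gripper_force: 58.7
```

>>> apply_moves(claw=[-1, -1, -1, -1, -1], travel=[[0, 0, 0], [0, 0, 0], [0, 0, 0], [0, 0, 0], [0, 0, 0]], turn=[[0, 0, 0], [0, 0, 0], [0, 0, 0], [0, 0, 0], [0, 0, 0]])

```text
t: 5.13
tcp_pos: [0.5014, 0.0961, 0.1398]
tool_rot: [0.064, 0.993, 0.096, 0.007]
force: [-0.2, -0.2, -2.6]
finger_gap: 0.395
gripper_force: 58.6
```

```bash
python3 - <<'E'
from h import *
for i in range(4): foot(); b=snap('side')
w=snap('wrist')
goF(-.7,0,.060,11)
K=8
i2=cv2.resize(b['pixels'][170:245,310:380],(560,600),interpolation=cv2.INTER_CUBIC)
cv2.imwrite('pics/hv.png',i2[:,:,::-1])
P=cloud(b);n=np.hypot(P[:,:,0]-.5037,P[:,:,1]-.107)<.03
m=n&(P[:,:,2]>.066)&(P[:,:,2]<.105);q=P[m];v,u=np.nonzero(m)
for r in np.unique(v): k=u[v==r];print(r,k.min(),k.max(),P[r,k,1].mean().round(4),P[r,k,2].mean().round(4),end='; ')
c=np.r_[S,.054]
print('socket proj',proj(b,[c]),'foot proj',proj(b,[foot()]))
E
```

```text
t 5.1333 foot along d,e mm -1.15 1.16 z 0.0765 tilt deg 11.0 d,e [10.93 -0.17] F [-0.2 -0.2 -2.6] T [-0.09  0.09  0.05]
t 5.1833 foot along d,e mm -1.14 0.92 z 0.0763 tilt deg 11.0 d,e [10.93 -0.14] F [-0.4  0.1 -1. ] T [-0.18  0.09 -0.05]
t 5.2333 foot along d,e mm -1.07 0.71 z 0.0761 tilt deg 11.0 d,e [10.94 -0.12] F [ 0.2 -0.7 -2.2] T [-0.17 -0.01  0.01]
t 5.2833 foot along d,e mm -1.02 0.57 z 0.076 tilt deg 11.0 d,e [10.94 -0.1 ] F [ 0.3 -0.5 -2. ] T [-0.15  0.05  0.04]
t 5.3833 foot along d,e mm -0.86 0.29 z 0.0756 tilt deg 11.01 d,e [10.94 -0.05] F [-0.2 -0.5 -2.5] T [-0.13  0.05  0.  ]
travel [ 0.0003  -0.00391  0.01913] turn [ 4.e-05  3.e-04 -0.e+00] mm 15.626037126384599 deg 0.054680398501775966
188 349 355 0.1064 0.1042; 189 349 354 0.1082 0.1025; 190 349 354 0.1101 0.1008; 191 349 354 0.1116 0.0989; 192 348 354 0.1105 0.0952; 193 348 354 0.1105 0.0923; 194 348 354 0.1112 0.0899; 195 348 354 0.1112 0.0869; 196 348 354 0.1123 0.0847; 197 348 354 0.1128 0.0822; 198 349 353 0.113 0.0794; t 5.3833 foot along d,e mm -0.86 0.29 z 0.0756 tilt deg 11.01 d,e [10.94 -0.05] F [-0.2 -0.5 -2.5] T [-0.13  0.05  0.  ]
socket proj [[350.91156167 205.04194775]] foot proj [[351.15227168 198.05082594]]
```

View pics/hv.png

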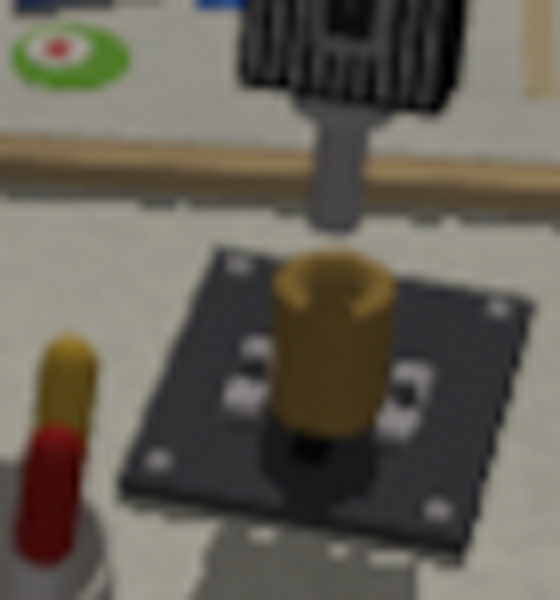

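The foot at (337,225) hangs straight above the socket rim centre (336,284), so it's aligned side to side. Along the viewing direction I suspect about 2 mm or a small tilt in the grip, so I check the box's end face in the wrist cloud, in the tool frame.

```bash
python3 - <<'E'
from h import *
w=load('wrist');s=manip.sense();R=Ro.from_quat(s['tool_rot'])
P=cloud(w);T=R.inv().apply((P.reshape(-1,3)-s['tcp_pos'])).reshape(P.shape)
m=(abs(T[:,:,1])<.03)&(T[:,:,0]>.02)&(T[:,:,0]<.045)&(T[:,:,2]>-.06)&(T[:,:,2]<.03)
m2=(abs(T[:,:,1])<.03)&(T[:,:,0]<-.02)&(T[:,:,0]>-.045)&(T[:,:,2]>-.06)&(T[:,:,2]<.03)
for nm,M in(('+x',m),('-x',m2)):
    print(nm,M.sum())
    for z in np.arange(-.06,.03,.008):
        k=M&(T[:,:,2]>z)&(T[:,:,2]<=z+.008)
        if k.sum()>10: y=T[k][:,1]*1e3;print(' z',round(z*1e3+4),k.sum(),'y %.1f %.1f mid %.2f'%(y.min(),y.max(),(y.min()+y.max())/2),'x med',(np.median(T[k][:,0])*1e3).round(1))
# camera position in tool frame
print(R.inv().apply(-np.array(w['R']).T@w['t']-s['tcp_pos']))
E
```

```text
+x 8771
 z -56 2759 y -15.5 13.7 mid -0.91 x med 24.6
 z -48 1515 y -15.0 18.4 mid 1.69 x med 28.4
 z -40 992 y -15.1 18.2 mid 1.56 x med 28.6
 z -32 824 y -15.1 18.6 mid 1.71 x med 28.6
 z -24 684 y -15.1 18.6 mid 1.77 x med 28.6
 z -16 590 y -15.2 18.6 mid 1.72 x med 28.6
 z -8 483 y -15.1 18.5 mid 1.70 x med 28.6
 z 0 416 y -15.2 18.4 mid 1.63 x med 28.6
 z 8 368 y -15.1 18.4 mid 1.65 x med 28.6
 z 16 140 y -15.0 18.1 mid 1.56 x med 28.6
-x 0
[ 0.07302855  0.00140388 -0.14353365]
```

```bash
sed -i 's/f=np.array(\[-.0019/f=np.array([-.0023/' h.py; python3 - <<'E'
from h import *
goF(-.7,0,.057,11)
E
```

```text
t 5.3833 foot along d,e mm -0.86 0.69 z 0.0756 tilt deg 11.01 d,e [10.94 -0.05] F [-0.2 -0.5 -2.5] T [-0.13  0.05  0.  ]
travel [ 0.0008  -0.00463  0.02281] turn [ 4.e-05  3.e-04 -0.e+00] mm 18.6347101882112 deg 0.054680398501775966
```

>>> apply_moves(claw=[-1, -1, -1, -1, -1], travel=[[0.0003, -0.001, 0.005], [0.0003, -0.002, 0.01], [0.0003, -0.003, 0.015], [0.0003, -0.004, 0.02], [0.0003, -0.0046, 0.0225]], turn=[[0, 0, 0], [0, 0, 0], [0, 0, 0], [0, 0, 0], [0, 0, 0]])

```text
t: 5.8
tcp_pos: [0.4997, 0.0955, 0.1192]
tool_rot: [0.065, 0.993, 0.096, 0.005]
force: [0.0, -0.9, -2.2]
finger_gap: 0.395
gripper_force: 58.6
```

>>> apply_moves(claw=[-1, -1, -1, -1, -1], travel=[[0, 0, 0], [0, 0, 0], [0, 0, 0], [0, 0, 0], [0, 0, 0]], turn=[[0, 0, 0], [0, 0, 0], [0, 0, 0], [0, 0, 0], [0, 0, 0]])

```text
t: 6.22
tcp_pos: [0.5003, 0.0955, 0.1203]
tool_rot: [0.065, 0.993, 0.096, 0.006]
force: [0.3, 0.4, -1.7]
finger_gap: 0.395
gripper_force: 58.6
```

>>> apply_moves(claw=[-1, -1, -1, -1, -1], travel=[[0, 0, 0], [0, 0, 0], [0, 0, 0], [0, 0, 0], [0, 0, 0]], turn=[[0, 0, 0], [0, 0, 0], [0, 0, 0], [0, 0, 0], [0, 0, 0]])

```text
t: 6.63
tcp_pos: [0.5001, 0.0955, 0.1201]
tool_rot: [0.065, 0.993, 0.096, 0.006]
force: [-0.3, 0.2, -2.1]
finger_gap: 0.394
gripper_force: 58.6
```

```bash
python3 - <<'E'
from h import *
goF(-.7,0,.0525,11)
E
```

```text
t 6.6333 foot along d,e mm -0.42 0.25 z 0.0568 tilt deg 11.01 d,e [ 1.095e+01 -1.000e-02] F [-0.3  0.2 -2.1] T [-0.12  0.01 -0.02]
travel [ 0.0003  -0.00067  0.00535] turn [ 7.0e-05  4.0e-05 -2.2e-04] mm 4.320741530033519 deg 0.04299610021141904
```

>>> apply_moves(claw=[-1, -1, -1, -1, -1], travel=[[0.0003, -0.0002, 0.0015], [0.0003, -0.0004, 0.003], [0.0003, -0.0006, 0.0045], [0.0003, -0.0007, 0.0053], [0.0003, -0.0007, 0.0053]], turn=[[0, 0, 0], [0, 0, 0], [0, 0, 0], [0, 0, 0], [0, 0, 0]])

```text
t: 7.05
tcp_pos: [0.4998, 0.0958, 0.1156]
tool_rot: [0.065, 0.993, 0.096, 0.006]
force: [0.8, 0.6, -1.8]
finger_gap: 0.392
gripper_force: 58.6
```

>>> apply_moves(claw=[-1, -1, -1, -1, -1], travel=[[0, 0, 0], [0, 0, 0], [0, 0, 0], [0, 0, 0], [0, 0, 0]], turn=[[0, 0, 0], [0, 0, 0], [0, 0, 0], [0, 0, 0], [0, 0, 0]])

```text
t: 7.47
tcp_pos: [0.5, 0.0958, 0.1159]
tool_rot: [0.065, 0.993, 0.096, 0.006]
force: [-0.3, 0.2, -1.7]
finger_gap: 0.391
gripper_force: 58.6
```

>>> apply_moves(claw=[-1, -1, -1, -1, -1], travel=[[0, -0.0001, 0.0005], [0, -0.0002, 0.001], [0, -0.0003, 0.0015], [0, -0.0004, 0.002], [0, -0.0004, 0.002]], turn=[[0, 0, 0], [0, 0, 0], [0, 0, 0], [0, 0, 0], [0, 0, 0]])

```text
t: 7.88
tcp_pos: [0.4999, 0.0957, 0.1141]
tool_rot: [0.065, 0.993, 0.096, 0.006]
force: [1.1, 0.2, -2.1]
finger_gap: 0.388
gripper_force: 58.6
```

```bash
python3 - <<'E'
from h import *
goF(-.7,0,.049,11)
E
```

```text
t 7.8833 foot along d,e mm -0.67 -0.07 z 0.0508 tilt deg 11.01 d,e [10.95  0.  ] F [ 1.1  0.2 -2.1] T [-0.18  0.06  0.04]
travel [-8.00e-05 -3.70e-04  2.21e-03] turn [ 7.0e-05 -2.0e-05 -2.4e-04] mm 1.797848111480605 deg 0.044480813555170834
```

>>> apply_moves(claw=[-1, -1, -1, -1, -1], travel=[[0, -0.0001, 0.0005], [0, -0.0002, 0.001], [0, -0.0003, 0.0015], [0, -0.0004, 0.002], [0, -0.0004, 0.002]], turn=[[0, 0, 0], [0, 0, 0], [0, 0, 0], [0, 0, 0], [0, 0, 0]])

```text
t: 8.3
tcp_pos: [0.4998, 0.0957, 0.1125]
tool_rot: [0.065, 0.993, 0.096, 0.006]
force: [-0.2, 0.3, -1.7]
finger_gap: 0.39
gripper_force: 58.7
```

```bash
python3 - <<'E'
from h import *
F=[]
for i in range(4):
    s=manip.sense();F.append(np.r_[s['force'],s['ft_torque']]);manip.snapshot('side')
print(np.mean(F,0).round(2));foot()
E
```

```text
[-0.62 -0.16 -1.66 -0.19  0.07  0.  ]
t 8.5 foot along d,e mm -0.65 -0.15 z 0.0492 tilt deg 11.01 d,e [1.095e+01 1.000e-02] F [-0.6 -0.7 -2.6] T [-0.21  0.09  0.01]
```

>>> apply_moves(claw=[-1, -1, -1, -1, -1], travel=[[0, -0.0001, 0.0005], [0, -0.0002, 0.001], [0, -0.0002, 0.0012], [0, -0.0002, 0.0012], [0, -0.0002, 0.0012]], turn=[[0, 0, 0], [0, 0, 0], [0, 0, 0], [0, 0, 0], [0, 0, 0]])

```text
t: 8.92
tcp_pos: [0.4998, 0.0956, 0.1116]
tool_rot: [0.064, 0.993, 0.096, 0.006]
force: [-1.2, -1.5, -0.5]
finger_gap: 0.389
gripper_force: 59.0
```

```bash
cat >>h.py <<'E'
def feel(n=4):
    F=[]
    for i in range(n):
        s=manip.sense();F.append(np.r_[s['force'],s['ft_torque']]);manip.snapshot('side')
    print('mean F,T',np.mean(F,0).round(2));foot()
E
python3 -c "
from h import *
feel()"
```

```text
mean F,T [-1.03 -1.76 -0.16 -0.48  0.35  0.07]
t 9.1167 foot along d,e mm -0.51 -0.12 z 0.0483 tilt deg 11.0 d,e [1.093e+01 1.000e-02] F [-1.  -2.7  0.7] T [-0.53  0.35  0.06]
```

```bash
python3 -c "
from h import *
goF(.2,-.5,.0483,11)"
```

```text
t 9.1167 foot along d,e mm -0.51 -0.12 z 0.0483 tilt deg 11.0 d,e [1.093e+01 1.000e-02] F [-1.  -2.7  0.7] T [-0.53  0.35  0.06]
travel [ 0.00048 -0.00087 -0.0002 ] turn [-1.0e-05 -4.0e-05 -1.8e-04] mm 0.8113558496946414 deg 0.032814202449306294
```

>>> apply_moves(claw=[-1, -1, -1, -1, -1], travel=[[0.0002, -0.0004, -0.0001], [0.0005, -0.0009, -0.0002], [0.0005, -0.0009, -0.0002], [0.0005, -0.0009, -0.0002], [0.0005, -0.0009, -0.0002]], turn=[[0, 0, 0], [0, 0, 0], [0, 0, 0], [0, 0, 0], [0, 0, 0]])

```text
t: 9.53
tcp_pos: [0.4996, 0.0952, 0.1116]
tool_rot: [0.065, 0.993, 0.096, 0.006]
force: [-0.2, 0.7, -2.5]
finger_gap: 0.393
gripper_force: 58.8
```

```bash
python3 -c "
from h import *
feel(6)
goF(.2,-.5,.0475,11)"
```

```text
mean F,T [ 0.13 -0.14 -1.77 -0.15  0.04 -0.01]
t 9.8333 foot along d,e mm -0.01 -0.23 z 0.0483 tilt deg 11.02 d,e [10.95 -0.02] F [-0.6 -0.7 -1.6] T [-0.17  0.07  0.02]
t 9.8333 foot along d,e mm -0.01 -0.23 z 0.0483 tilt deg 11.02 d,e [10.95 -0.02] F [-0.6 -0.7 -1.6] T [-0.17  0.07  0.02]
travel [ 0.0003  -0.00044  0.00095] turn [ 0.0001   0.00013 -0.00024] mm 0.8671824006398159 deg 0.051573959720404974
```

>>> apply_moves(claw=[-1, -1, -1, -1, -1], travel=[[0, -0.0001, 0.0005], [0, -0.0002, 0.001], [0, -0.0002, 0.0012], [0, -0.0002, 0.0012], [0, -0.0002, 0.0012]], turn=[[0, 0, 0], [0, 0, 0], [0, 0, 0], [0, 0, 0], [0, 0, 0]])

```text
t: 10.25
tcp_pos: [0.4994, 0.0951, 0.1106]
tool_rot: [0.065, 0.993, 0.096, 0.006]
force: [0.6, 0.5, -1.7]
finger_gap: 0.391
gripper_force: 58.8
```

```bash
python3 -c "
from h import *
feel(4)"
```

```text
mean F,T [ 0.03  0.18 -1.86 -0.17  0.02 -0.02]
t 10.45 foot along d,e mm 0.03 -0.37 z 0.0473 tilt deg 11.01 d,e [ 1.095e+01 -1.000e-02] F [ 0.4  0.  -2.1] T [-0.12 -0.02  0.04]
```

>>> apply_moves(claw=[-1, -1, -1, -1, -1], travel=[[0, -0.0001, 0.0005], [0, -0.0002, 0.001], [0, -0.0002, 0.0012], [0, -0.0002, 0.0012], [0, -0.0002, 0.0012]], turn=[[0, 0, 0], [0, 0, 0], [0, 0, 0], [0, 0, 0], [0, 0, 0]])

```text
t: 10.87
tcp_pos: [0.4994, 0.0951, 0.1096]
tool_rot: [0.065, 0.993, 0.096, 0.006]
force: [-0.1, -0.3, -1.7]
finger_gap: 0.391
gripper_force: 58.8
```

```bash
python3 -c "
from h import *
feel(4)"
```

```text
mean F,T [-0.33  0.01 -1.95 -0.14 -0.    0.  ]
t 11.0667 foot along d,e mm 0.01 -0.39 z 0.0464 tilt deg 11.01 d,e [ 1.095e+01 -1.000e-02] F [-0.1 -0.4 -2. ] T [-0.16  0.02  0.  ]
```

>>> apply_moves(claw=[-1, -1, -1, -1, -1], travel=[[0, -0.0001, 0.0005], [0, -0.0002, 0.001], [0, -0.0002, 0.0012], [0, -0.0002, 0.0012], [0, -0.0002, 0.0012]], turn=[[0, 0, 0], [0, 0, 0], [0, 0, 0], [0, 0, 0], [0, 0, 0]])

```text
t: 11.48
tcp_pos: [0.4994, 0.0952, 0.1087]
tool_rot: [0.065, 0.993, 0.096, 0.006]
force: [-0.1, 0.3, -2.3]
finger_gap: 0.392
gripper_force: 58.8
```

```bash
python3 -c "
from h import *
feel(4)"
```

```text
mean F,T [ 0.25  0.28 -1.96 -0.16  0.01  0.01]
t 11.6833 foot along d,e mm -0.04 -0.41 z 0.0454 tilt deg 11.01 d,e [ 1.095e+01 -1.000e-02] F [-0.7  1.3 -2.2] T [-0.18  0.04 -0.01]
```

```bash
python3 -c "
from h import *
goF(.1,-.4,.0456,6)
goF(.1,-.4,.0456,3)"
```

```text
t 11.6833 foot along d,e mm -0.04 -0.41 z 0.0454 tilt deg 11.01 d,e [ 1.095e+01 -1.000e-02] F [-0.7  1.3 -2.2] T [-0.18  0.04 -0.01]
travel [0.00e+00 6.92e-03 2.00e-05] turn [ 2.785e-02 -3.000e-05 -2.200e-04] mm 5.535995655241232 deg 5.013836100539276
t 11.6833 foot along d,e mm -0.04 -0.41 z 0.0454 tilt deg 11.01 d,e [ 1.095e+01 -1.000e-02] F [-0.7  1.3 -2.2] T [-0.18  0.04 -0.01]
travel [1.000e-05 1.111e-02 5.000e-04] turn [ 4.452e-02 -6.000e-05 -2.200e-04] mm 8.900184143675665 deg 8.01406684489442
```

>>> apply_moves(claw=[-1, -1, -1, -1, -1], travel=[[0, 0.0014, 0], [0, 0.0028, 0], [0, 0.0042, 0], [0, 0.0056, 0], [0, 0.0069, 0]], turn=[[0.0056, 0, 0], [0.0112, 0, 0], [0.0168, 0, 0], [0.0224, 0, 0], [0.0278, 0, 0]])

```text
t: 12.1
tcp_pos: [0.5001, 0.1006, 0.1098]
tool_rot: [0.065, 0.997, 0.052, 0.003]
force: [-0.1, -0.3, -2.9]
finger_gap: 0.388
gripper_force: 58.7
```

```bash
python3 -c "
from h import *
feel(6)
goF(.1,-.4,.0456,3)"
```

```text
mean F,T [ 0.09 -0.63 -2.25 -0.21  0.05  0.  ]
t 12.4 foot along d,e mm 0.18 -0.44 z 0.0456 tilt deg 6.04 d,e [6.03 0.01] F [ 0.2 -0.4 -1.8] T [-0.06 -0.01  0.  ]
t 12.4 foot along d,e mm 0.18 -0.44 z 0.0456 tilt deg 6.04 d,e [6.03 0.01] F [ 0.2 -0.4 -1.8] T [-0.06 -0.01  0.  ]
travel [-2.00e-05  4.37e-03  1.00e-04] turn [ 0.01688 -0.00012 -0.00038] mm 3.4961441640434345 deg 3.039520028646073
```

>>> apply_moves(claw=[-1, -1, -1, -1, -1], travel=[[0, 0.0011, 0], [0, 0.0022, 0], [0, 0.0033, 0], [0, 0.0044, 0.0001], [0, 0.0044, 0.0001]], turn=[[0.0042, 0, 0], [0.0084, 0, 0], [0.0126, 0, 0], [0.0168, 0, 0], [0.0168, 0, 0]])

```text
t: 12.82
tcp_pos: [0.5007, 0.1043, 0.1101]
tool_rot: [0.064, 0.998, 0.025, 0.002]
force: [-0.4, -2.3, -1.5]
finger_gap: 0.393
gripper_force: 58.9
```

```bash
python3 -c "
from h import *
feel(6)
goF(.1,-.4,.0456,0)"
```

```text
mean F,T [-0.34 -1.08 -1.47 -0.27  0.06 -0.01]
t 13.1167 foot along d,e mm -0.01 -0.38 z 0.0456 tilt deg 3.0 d,e [3.   0.01] F [-0.1  0.4 -1.7] T [-0.14 -0.01  0.03]
t 13.1167 foot along d,e mm -0.01 -0.38 z 0.0456 tilt deg 3.0 d,e [3.   0.01] F [-0.1  0.4 -1.7] T [-0.14 -0.01  0.03]
travel [6.00e-05 4.08e-03 1.30e-04] turn [ 0.01668 -0.00012 -0.00035] mm 3.2630362957994716 deg 3.0026248346628277
```

>>> apply_moves(claw=[-1, -1, -1, -1, -1], travel=[[0, 0.0008, 0], [0, 0.0018, 0], [0, 0.0028, 0.0001], [0, 0.0038, 0.0001], [0, 0.0038, 0.0001]], turn=[[0.0042, 0, 0], [0.0084, 0, 0], [0.0126, 0, 0], [0.0167, 0, 0], [0.0167, 0, 0]])

```text
t: 13.53
tcp_pos: [0.501, 0.1075, 0.1101]
tool_rot: [0.064, 0.998, -0.001, -0.0]
force: [-0.4, -0.8, -2.2]
finger_gap: 0.393
gripper_force: 58.8
```

```bash
python3 -c "
from h import *
feel(7)"
```

```text
mean F,T [-0.19 -0.43 -2.12 -0.07 -0.01 -0.  ]
t 13.8833 foot along d,e mm 0.36 -0.43 z 0.0456 tilt deg 0.03 d,e [-0.01  0.03] F [ 0.2 -0.6 -2. ] T [-0.02 -0.03 -0.06]
```

>>> apply_moves(claw=[-1, -1, -1, -1, -1], travel=[[0, 0, 0.0005], [0, 0, 0.001], [0, 0, 0.0015], [0, 0, 0.002], [0, 0, 0.0025]], turn=[[0, 0, 0], [0, 0, 0], [0, 0, 0], [0, 0, 0], [0, 0, 0]])

```text
t: 14.3
tcp_pos: [0.501, 0.107, 0.1081]
tool_rot: [0.065, 0.998, -0.0, -0.0]
force: [1.1, -0.5, -2.3]
finger_gap: 0.391
gripper_force: 58.8
```

```bash
python3 -c "
from h import *
feel(7)"
```

```text
mean F,T [ 0.06 -0.43 -1.97  0.02 -0.01 -0.03]
t 14.65 foot along d,e mm 0.35 -0.41 z 0.0436 tilt deg 0.03 d,e [-0.02  0.02] F [ 0.5 -0.9 -2.2] T [0.06 0.02 0.03]
```

>>> apply_moves(claw=[-1, -1, -1, -1, -1], travel=[[0, -0.0001, 0.0008], [0, -0.0001, 0.0016], [0, -0.0001, 0.0024], [0, -0.0001, 0.0032], [0, -0.0001, 0.0038]], turn=[[0, 0, 0], [0, 0, 0], [0, 0, 0], [0, 0, 0], [0, 0, 0]])

```text
t: 15.07
tcp_pos: [0.501, 0.1069, 0.105]
tool_rot: [0.065, 0.998, -0.0, -0.0]
force: [-0.1, 0.1, -2.4]
finger_gap: 0.393
gripper_force: 58.8
```

```bash
python3 -c "
from h import *
feel(7)"
```

```text
mean F,T [-0.03  0.21 -2.14 -0.    0.02  0.01]
t 15.4167 foot along d,e mm 0.4 -0.36 z 0.0406 tilt deg 0.02 d,e [-0.02  0.02] F [ 0.9 -0.4 -2.6] T [-0.03  0.01 -0.01]
```

Running freely, so I continue.

>>> apply_moves(claw=[-1, -1, -1, -1, -1], travel=[[0, 0, 0.0008], [0, 0, 0.0016], [0, 0, 0.0024], [0, 0, 0.0032], [0, 0, 0.004]], turn=[[0, 0, 0], [0, 0, 0], [0, 0, 0], [0, 0, 0], [0, 0, 0]])

```text
t: 15.83
tcp_pos: [0.501, 0.1069, 0.1018]
tool_rot: [0.065, 0.998, -0.0, -0.0]
force: [-0.3, 0.6, -1.5]
finger_gap: 0.392
gripper_force: 58.8
```

```bash
python3 -c "
from h import *
feel(6)"
```

```text
mean F,T [-0.01  0.61 -1.59  0.    0.   -0.01]
t 16.1333 foot along d,e mm 0.44 -0.41 z 0.0374 tilt deg 0.03 d,e [-0.02  0.02] F [-0.8  0.  -1.4] T [-0.01  0.06 -0.  ]
```

>>> apply_moves(claw=[-1, -1, -1, -1, -1], travel=[[0, 0.0001, 0.0008], [0, 0.0001, 0.0016], [0, 0.0001, 0.0024], [0, 0.0001, 0.0032], [0, 0.0001, 0.004]], turn=[[0, 0, 0], [0, 0, 0], [0, 0, 0], [0, 0, 0], [0, 0, 0]])

```text
t: 16.55
tcp_pos: [0.501, 0.107, 0.0986]
tool_rot: [0.065, 0.998, -0.0, -0.0]
force: [-1.1, 0.4, -2.2]
finger_gap: 0.39
gripper_force: 58.8
```

```bash
python3 -c "
from h import *
feel(6)"
```

```text
mean F,T [-0.1   0.04 -1.68 -0.    0.01 -0.  ]
t 16.85 foot along d,e mm 0.35 -0.39 z 0.0342 tilt deg 0.03 d,e [-0.02  0.02] F [-0.3 -0.1 -1. ] T [-0.03  0.02  0.01]
```

>>> apply_moves(claw=[-1, -1, -1, -1, -1], travel=[[0, 0, 0.0009], [0, 0, 0.0018], [0, 0, 0.0027], [0, 0, 0.0036], [0, 0, 0.0045]], turn=[[0, 0, 0], [0, 0, 0], [0, 0, 0], [0, 0, 0], [0, 0, 0]])

```text
t: 17.27
tcp_pos: [0.501, 0.107, 0.095]
tool_rot: [0.065, 0.998, -0.0, -0.0]
force: [-0.9, -0.3, -1.4]
finger_gap: 0.389
gripper_force: 58.8
```

```bash
python3 -c "
from h import *
feel(6)"
```

```text
mean F,T [-0.06  0.07 -1.89  0.01  0.01 -0.01]
t 17.5667 foot along d,e mm 0.35 -0.37 z 0.0306 tilt deg 0.03 d,e [-0.02  0.02] F [-0.2 -0.5 -1.8] T [ 0.05  0.   -0.  ]
```

>>> apply_moves(claw=[-1, -1, -1, -1, -1], travel=[[0, 0, 0.0009], [0, 0, 0.0018], [0, 0, 0.0027], [0, 0, 0.0036], [0, 0, 0.0045]], turn=[[0, 0, 0], [0, 0, 0], [0, 0, 0], [0, 0, 0], [0, 0, 0]])

```text
t: 17.98
tcp_pos: [0.501, 0.107, 0.0914]
tool_rot: [0.065, 0.998, -0.0, -0.0]
force: [0.5, -0.2, -1.4]
finger_gap: 0.393
gripper_force: 58.8
```

```bash
python3 -c "
from h import *
feel(6)"
```

```text
mean F,T [ 0.15  0.04 -2.04 -0.01 -0.01  0.01]
t 18.2833 foot along d,e mm 0.35 -0.37 z 0.027 tilt deg 0.03 d,e [-0.02  0.02] F [ 0.1  0.6 -1.3] T [-0.03 -0.03  0.04]
```

>>> apply_moves(claw=[-1, -1, -1, -1, -1], travel=[[0, 0, 0.0009], [0, 0, 0.0018], [0, 0, 0.0027], [0, 0, 0.0036], [0, 0, 0.0045]], turn=[[0, 0, 0], [0, 0, 0], [0, 0, 0], [0, 0, 0], [0, 0, 0]])

```text
t: 18.7
tcp_pos: [0.501, 0.107, 0.0878]
tool_rot: [0.065, 0.998, -0.0, -0.0]
force: [-0.1, -0.4, -1.4]
finger_gap: 0.394
gripper_force: 58.8
```

```bash
python3 -c "
from h import *
feel(6)"
```

```text
mean F,T [-0.26 -0.17 -1.92 -0.03  0.01 -0.01]
t 19.0 foot along d,e mm 0.37 -0.37 z 0.0234 tilt deg 0.03 d,e [-0.02  0.02] F [ 0.3  0.5 -1.9] T [-0.04  0.01 -0.02]
```

>>> apply_moves(claw=[-1, -1, -1, -1, -1], travel=[[0, 0, 0.0008], [0, 0, 0.0016], [0, 0, 0.0024], [0, 0, 0.003], [0, 0, 0.0035]], turn=[[0, 0, 0], [0, 0, 0], [0, 0, 0], [0, 0, 0], [0, 0, 0]])

```text
t: 19.42
tcp_pos: [0.501, 0.107, 0.085]
tool_rot: [0.065, 0.998, -0.0, -0.0]
force: [-0.9, -0.6, -2.3]
finger_gap: 0.394
gripper_force: 58.8
```

```bash
python3 -c "
from h import *
feel(6)"
```

```text
mean F,T [-0.22  0.22 -2.03 -0.   -0.   -0.01]
t 19.7167 foot along d,e mm 0.36 -0.38 z 0.0206 tilt deg 0.03 d,e [-0.02  0.02] F [ 0.1  0.2 -2.4] T [-0.    0.   -0.04]
```

>>> apply_moves(claw=[-1, -1, -1, -1, -1], travel=[[0, 0, 0.0005], [0, 0, 0.001], [0, 0, 0.0015], [0, 0, 0.002], [0, 0, 0.0025]], turn=[[0, 0, 0], [0, 0, 0], [0, 0, 0], [0, 0, 0], [0, 0, 0]])

```text
t: 20.13
tcp_pos: [0.501, 0.107, 0.083]
tool_rot: [0.065, 0.998, -0.0, -0.0]
force: [0.2, -1.1, -2.1]
finger_gap: 0.392
gripper_force: 58.8
```

```bash
python3 -c "
from h import *
feel(6)"
```

```text
mean F,T [ 0.14 -0.16 -2.14 -0.01 -0.01  0.01]
t 20.4333 foot along d,e mm 0.35 -0.39 z 0.0186 tilt deg 0.03 d,e [-0.02  0.02] F [-0.7  0.6 -1.9] T [ 0.04 -0.03  0.02]
```

>>> apply_moves(claw=[-1, -1, -1, -1, -1], travel=[[0, 0, 0.0004], [0, 0, 0.0008], [0, 0, 0.0012], [0, 0, 0.0016], [0, 0, 0.0016]], turn=[[0, 0, 0], [0, 0, 0], [0, 0, 0], [0, 0, 0], [0, 0, 0]])

```text
t: 20.85
tcp_pos: [0.5009, 0.107, 0.0817]
tool_rot: [0.065, 0.998, -0.0, -0.0]
force: [-0.4, 0.2, -2.0]
finger_gap: 0.389
gripper_force: 58.8
```

```bash
python3 -c "
from h import *
feel(6)"
```

```text
mean F,T [ 0.16 -0.22 -2.08 -0.01  0.03  0.  ]
t 21.15 foot along d,e mm 0.35 -0.4 z 0.0173 tilt deg 0.03 d,e [-0.02  0.02] F [-0.3 -0.1 -2.2] T [ 0.03  0.06 -0.03]
```

>>> apply_moves(claw=[-1, -1, -1, -1, -1], travel=[[0, 0, 0.0004], [0, 0, 0.0008], [0, 0, 0.0011], [0, 0, 0.0011], [0, 0, 0.0011]], turn=[[0, 0, 0], [0, 0, 0], [0, 0, 0], [0, 0, 0], [0, 0, 0]])

```text
t: 21.57
tcp_pos: [0.501, 0.107, 0.0809]
tool_rot: [0.065, 0.998, -0.0, -0.0]
force: [0.1, -0.1, -1.3]
finger_gap: 0.392
gripper_force: 58.8
```

```bash
python3 -c "
from h import *
feel(6)"
```

```text
mean F,T [ 0.18  0.05 -1.63 -0.01  0.    0.  ]
t 21.8667 foot along d,e mm 0.37 -0.41 z 0.0164 tilt deg 0.03 d,e [-0.02  0.02] F [-0.2 -0.  -1.3] T [-0.04 -0.03  0.02]
```

>>> apply_moves(claw=[-1, -1, -1, -1, -1], travel=[[0, 0, 0.0004], [0, 0, 0.0008], [0, 0, 0.0011], [0, 0, 0.0011], [0, 0, 0.0011]], turn=[[0, 0, 0], [0, 0, 0], [0, 0, 0], [0, 0, 0], [0, 0, 0]])

```text
t: 22.28
tcp_pos: [0.5011, 0.107, 0.0805]
tool_rot: [0.065, 0.998, -0.0, 0.0]
force: [-1.6, -0.6, 4.0]
finger_gap: 0.392
gripper_force: 59.6
```

```bash
python3 -c "
from h import *
feel(6)"
```

```text
mean F,T [-1.14 -0.42  5.19  0.07  0.25 -0.01]
t 22.5833 foot along d,e mm 0.36 -0.33 z 0.016 tilt deg 0.02 d,e [-0.02  0.  ] F [-1.2  0.1  5.5] T [0.03 0.21 0.1 ]
```

The collar is home, with the foot at 16.0 mm. I ease off the load and let go.

>>> apply_moves(claw=[-1, -1, -1, -1, -1], travel=[[0, 0, -0.0003], [0, 0, -0.0006], [0, 0, -0.0007], [0, 0, -0.0007], [0, 0, -0.0007]], turn=[[0, 0, 0], [0, 0, 0], [0, 0, 0], [0, 0, 0], [0, 0, 0]], newtons=20)

```text
t: 23.0
tcp_pos: [0.5011, 0.107, 0.0805]
tool_rot: [0.065, 0.998, -0.0, -0.0]
force: [-1.3, 0.4, 1.0]
finger_gap: 0.389
gripper_force: 59.2
```

>>> apply_moves(claw=[-0.15, -0.05, 0.05, 0.15, 0.3], travel=[[0, 0, 0], [0, 0, 0], [0, 0, 0], [0, 0, 0], [0, 0, 0]], turn=[[0, 0, 0], [0, 0, 0], [0, 0, 0], [0, 0, 0], [0, 0, 0]])

```text
t: 23.42
tcp_pos: [0.501, 0.107, 0.0805]
tool_rot: [0.065, 0.998, -0.0, -0.0]
force: [0.0, 0.4, -0.0]
finger_gap: 0.646
gripper_force: 0.0
```

```bash
python3 -c "
from h import *
feel(3);print(manip.sense()['finger_gap'],manip.sense()['gripper_force'])"
```

```text
mean F,T [ 0.13  0.22  0.33 -0.01  0.02 -0.03]
t 23.5667 foot along d,e mm 0.35 -0.41 z 0.0161 tilt deg 0.03 d,e [-0.02  0.02] F [-0.1  0.6  0.2] T [-0.04  0.01  0.03]
0.6507186706633276 0.0
```

Released, with no load on the tool. I open fully and retreat straight up.

>>> apply_moves(claw=[1, 1, 1, 1, 1], travel=[[0, 0, 0], [0, 0, 0], [0, 0, -0.01], [0, 0, -0.03], [0, 0, -0.05]], turn=[[0, 0, 0], [0, 0, 0], [0, 0, 0], [0, 0, 0], [0, 0, 0]])

```text
t: 23.98
tcp_pos: [0.5005, 0.107, 0.121]
tool_rot: [0.065, 0.998, -0.0, -0.001]
force: [0.1, -0.9, -0.6]
finger_gap: 1.0
gripper_force: 0.0
```

>>> apply_moves(claw=[1, 1, 1, 1, 1], travel=[[0, 0, -0.03], [0, 0, -0.06], [0, 0, -0.1], [0, 0, -0.12], [0, 0, -0.12]], turn=[[0, 0, 0], [0, 0, 0], [0, 0, 0], [0, 0, 0], [0, 0, 0]])

```text
t: 24.4
tcp_pos: [0.5037, 0.1072, 0.2211]
tool_rot: [0.065, 0.998, 0.0, 0.005]
force: [-0.2, -0.1, 0.4]
finger_gap: 1.0
gripper_force: 0.0
```

```bash
python3 -c "
from h import *
w=snap('wrist');b=snap('side')
i=np.hstack([cv2.resize(w['pixels'],(480,300)),cv2.resize(b['pixels'][130:250,280:400],(300,300))])
cv2.imwrite('pics/end.png',i[:,:,::-1])
P=cloud(w);m=(P[:,:,2]>.125)&(P[:,:,2]<.145)&(np.hypot(P[:,:,0]-.5037,P[:,:,1]-.107)<.05)
print(m.sum(),np.nanmedian(P[m][:,2]),cv2.minAreaRect((P[m][:,:2]*1000).astype(np.float32)),manip.sense()['tcp_pos'])
"
```

```text
4024 0.13467493468039968 ((504.00347900390625, 107.674560546875), (34.18023681640625, 64.01705169677734), 82.31053924560547) [0.50116693 0.10708251 0.21754238]
```

View pics/end.png

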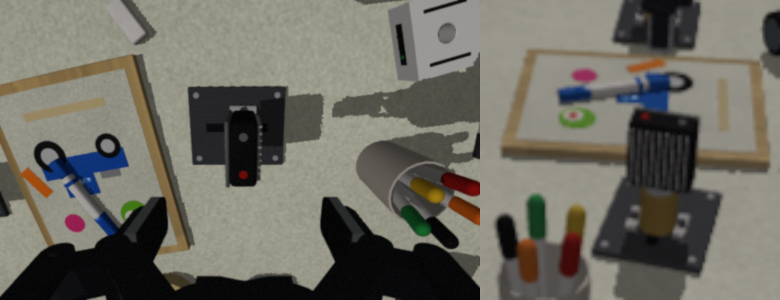

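The light stands upright in the socket (wrist half (243,150), side half (663,155)), fins away from the drawing. Its top is at 0.1347 m (0.134 m expected), its heading matches the stand's, and the fingers are clear, so I hand it in.

```bash
python3 -c "
from station import manip
print(manip.sign_off())"
```

```text
the job is handed in; nothing more can be done
None
```

I mounted the LED light in the brass socket with its collar on the rim and its white face to the drawing, let go, and handed the job in at about 24.5 s; the hand-in returned no verdict.

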